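Ratchet the support stand's rod clamp tight

TASK

The rod clamp of the larger support stand has worked loose. Tighten its bolt fully home, clockwise seen from above, by swinging the ratchet lever back and forth between its two posts until the bolt's white pointer lines up with the white line on the foot. Then let go of the lever, and leave the other stand's star knob as it is.

Things in the scene. Friction and masses are not known exactly. Their poses are not given: they have to be found in the camera images.
- bolt_axis (a point): Point on the vertical axis of the clamp bolt, 46 mm above the bench, over the fixed grey foot plate (190 x 170 mm, 20 mm thick) of the larger stand. Axes of the foot: x from the bolt to the upright rod (62 mm off, 260 mm tall), z up. Round it sits the lever's dark head, 76 mm across, top at 45 mm; the bolt's hexagon on top bears a 34 mm white pointer. The white line on the foot lies to +y.
- clamp_bolt (a joint): Bolt angle, rad; grows clockwise from above (tightening). At 2.6 it is fully home on a solid stop, pointer along the foot's +y. Starts at 0.2 to 0.9, stays where left (0.35 Nm turns it). The lever's ratchet drives it on clockwise swings (first up to 0.32 rad of a swing may be lost: 20 teeth) and clicks freely over it on counter-clockwise swings.
- lever_knob (a point): Centre, 66 mm up, of the grey upright round knob (22 mm thick, 40 to 92 mm above the bench) fixed on the lever's end, 120 mm from the bolt axis. The lever points to the foot's -x and swings level 0.58 rad to either side, to posts with tops at 42 mm (arm top 40 mm); clockwise moves the knob to the foot's +y. Free swings take under 1 N, driving about 4 N; it stays where left.
- star_knob (a joint): Angle in rad (0 at the start) of the black five-lobed star knob, 52 mm across, top 50 mm above the bench, on the other, smaller stand (foot 120 x 120 mm, rod 218 mm tall). Not to be turned.

How it is judged:
At the end, for the whole second after the job is handed in: The clamp bolt is within 0.18 rad (10 degrees) of its fully home angle of 2.6 rad and at rest (value of joint clamp_bolt above 2.42 rad and velocity of joint clamp_bolt below 0.05 rad/s); the robot touches nothing.
It fails at once if the star knob of the other stand is turned by more than 0.2 rad (value of joint star_knob above 0.2 rad or value of joint star_knob below -0.2 rad).
It also fails if it takes over 54 s, if anything falls off the work surface, if the arm or the gripper's body presses on something with over 40 N, if the wrist force passes 120 N, or if a joint passes its speed limit or range.

ROBOT

A 6-joint arm with a two-finger parallel gripper is mounted at the origin on the work surface. World frame = base frame: x ahead of the robot, y to its left, z up, the work surface at z = 0. Lengths are in m, angles in rad, forces in N, time in s.
With the tool pointing down it reaches from about 0.35 to 0.875 m from the base axis. Payload 4.2 kg.
Tool frame: the origin (TCP) lies between the finger pads; the fingertips stand 11 mm ahead of it and the grasp point (between the pads) lies 8 mm behind it; z points along the fingers, y is the direction in which the jaws open and shut (so a half turn about z gives the same grasp; the last joint's range is limited). The gripper opens to 87 mm and grips with 3 to 60 N. Pads are 19 mm wide; open, the fingers measure 117 mm over their backs; the gripper's body (75 mm by 190 mm) begins 51 mm behind the grasp point.
Start: joints at [1.459, 0.385, 0.008, 0, -1.194, -0.259], TCP at [0.226, 0.583, 0.199] pointing down, gripper open.
Joint ranges: [-3.14, 3.14], [-1.21, 2.06], [-1.07, 1.41], [-3.16, 2.05], [-2.99, -0.16], [-3.1, 3.1]. Speed limits (rad/s): [2.79, 2.79, 3.14, 3.14, 3.14, 3.14].

INTERFACE

Orientations are given as a rotation vector (axis times angle).
In Python, from station import observe, grab_frame, calibration, hand_in gives the robot as it stands. The module is installed in compiled form; this text tells all that it offers.
- The arm moves only by the tool servo_tool, never from a script. Its argument "rows" is one flat list of numbers, 7 for each row, row after row: the shift along the tool's x, y, z normalised to -1 to 1, where 1 is 0.25 m, then the turn, a rotation vector about the tool's x, y, z normalised to -1 to 1, where 1 is 360 degrees, then the opening, from 0 (shut) to 1 (fully open). In form: [dx, dy, dz, wx, wy, wz, grip, dx, dy, dz, wx, wy, wz, grip, ...]. A call has 1 to 5 rows; each row shifts and turns the pose as measured when the row begins, along the tool's axes as they then stand; what a row does not reach is not made up. A row lasts 1/8 s, in which the tool goes at most 62.5 mm and 10.7 degrees, less where a joint would pass 70% of its speed; a pose out of reach is approached as far as the arm can. A call with a number of a shift or a turn outside -1 to 1 is refused whole. A call with a gripper value outside its range is refused whole. The fingers move at their own pace and stop on an object; "force" is the grip in N (left out, the last holds). Time passes only in rows, so rows that do not move let the fingers close. It gives the time, the measured TCP pose, the force and the opening at its end, in the units of the state.
- observe(): the state, without advancing time (a new reading comes with each control period).
- grab_frame(name): name is "scene" or "top"; returns the picture (420x560x3 uint8, blue, green, red); there is no depth.
- calibration(name): a dict with "K" (3x3 intrinsics, pixels), "k1" (the pictures are not rectified: a ray, as slopes to the right and down, at radius r is drawn at 1 + k1 r^2 times it, then the intrinsics apply), "origin" and "rotation" of the camera in the world. Camera axes: x right, y down, z forward; pixel columns grow to the right and rows downward; lengths in m; the calibration is good to about 2 mm. A picture is of the moment at which its call begins. calibration takes no time and is no camera call.
- hand_in(): hands the job in, once; it reports no verdict.
The state is a dict: "t": time; "joint_positions": joint angles; "qvel": joint speeds; "tau": joint torques, N m; "tcp_pos": TCP position; "ee_rot": TCP orientation; "wrist_force": force on the tool from outside, world axes, zero at the start; "torque": the same for the moment, N m; "finger_gap": finger opening in m.
Only numpy, scipy, OpenCV 4.12 (cv2) and the standard library are available. Lean on these libraries where they do the work, as an engineer would, in place of code of your own. Each camera call takes 0.05 s, during which the arm holds its last target. There are 200 camera calls.

## Working session

There is one attempt and no reset: what is moved stays moved. The work goes in short steps, Python scripts to look and compute and a tool call to move; the robot and the scene stay as the last step left them, time stands still between calls to the robot, and variables do not carry over. Pictures are saved under pics/ and viewed, about 8 in all and at most 12, crops included, and the job is handed in when it is done.

Besides the shell and the picture viewer there is one more tool, called after "Request:" by a JSON object that holds its "fn" and its "kwargs", one argument or row to a line. servo_tool: Moves the arm, as the interface text tells. Its arguments: {"type":"object","properties":{"rows":{"type":"array","items":{"type":"number"}},"force":{"type":"number"}},"required":["rows"]}

```bash
mkdir -p pics
python3 - <<'E'
from station import *
import cv2
for n in("scene","top"):
    cv2.imwrite(f"pics/{n}0.png",grab_frame(n)); print(n,calibration(n))
s=observe();print(s)
E
```

```text
scene {'K': array([[457.93126949,   0.        , 277.66856988],
       [  0.        , 457.93126949, 202.34011946],
       [  0.        ,   0.        ,   1.        ]]), 'k1': -0.10350713319581709, 'origin': array([ 1.20945993, -0.11599232,  0.73834396]), 'rotation': array([-1.86806643, -1.60402611,  0.64991983])}
top {'K': array([[513.21317733,   0.        , 280.59669207],
       [  0.        , 513.21317733, 212.19857029],
       [  0.        ,   0.        ,   1.        ]]), 'k1': -0.09331228382631855, 'origin': array([ 0.48722532, -0.01397469,  1.01932794]), 'rotation': array([-2.17213195,  2.19463152, -0.10468857])}
{'t': 0.1, 'joint_positions': array([ 1.45859151e+00,  3.85487778e-01,  6.78329398e-03, -4.05888415e-04,
       -1.19400234e+00, -2.58569881e-01]), 'qvel': array([-0.00051756, -0.00142009,  0.00317197,  0.00110347,  0.000546  ,
       -0.0005156 ]), 'tau': array([-3.68827668e-04, -3.91687524e+01,  1.87936592e+01,  4.23183426e+00,
        1.35187534e-02, -7.37043842e-05]), 'tcp_pos': array([0.22626354, 0.58199203, 0.19777659]), 'ee_rot': array([ 3.08581803e+00, -5.78955837e-01, -3.71377711e-04]), 'wrist_force': array([-0.01694372,  0.40114778, -0.24731151]), 'torque': array([-0.00112649, -0.00739611, -0.03933941]), 'finger_gap': 0.08697026569079806}
```

View pics/scene0.png

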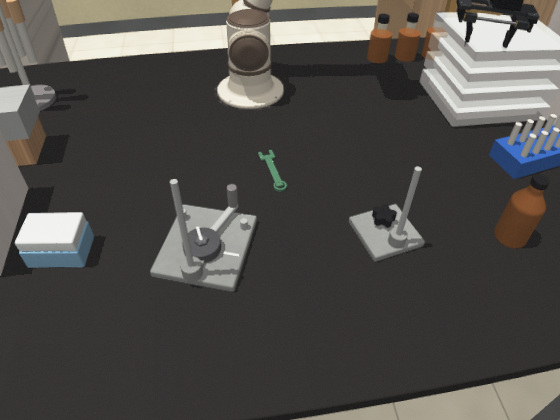

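View pics/top0.png

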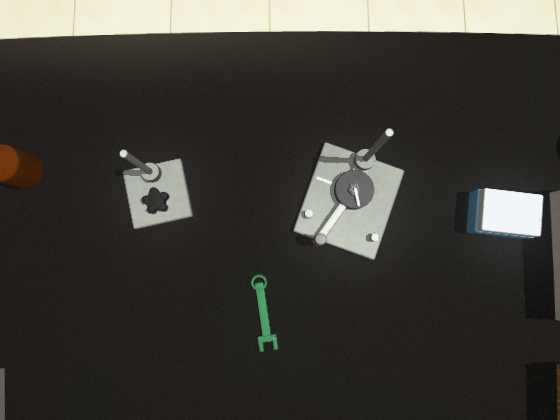

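The top view shows the larger stand with its bolt at about (354,189), rod base (365,158), knob top (321,239), white line (323,180) and posts (308,214) and (375,237). The pointer goes from (353,188) towards (357,205). The small stand is far to the left, with its star at (155,201).

```bash
cat > h.py <<'E'
import numpy as np,cv2
from station import *
from scipy.spatial.transform import Rotation as R
def pt(n,u,v,z):
    c=calibration(n);K=c["K"]
    d=np.array([c["k1"],0,0,0,0.])
    q=cv2.undistortPoints(np.array([[[u,v]]],float),K,d)[0,0]
    r=R.from_rotvec(c["rotation"]).apply([*q,1]);o=c["origin"]
    return o+r*(z-o[2])/r[2]
E
python3 - <<'E'
from h import *
f=lambda *a:print(a,pt(*a).round(4))
f("top",354,189,.045);f("top",321,239,.092);f("top",365,158,.03);f("top",323,180,.02)
f("top",308,214,.042);f("top",375,237,.042)
for p in((325,143),(404,170),(374,259),(294,231)):f("top",*p,.02)
f("scene",232,188,.092);f("scene",201,243,.045)
im=cv2.imread("pics/top0.png")[130:270,280:420]
cv2.imwrite("pics/c.png",cv2.resize(im,None,fx=4,fy=4,interpolation=cv2.INTER_CUBIC))
E
```

```text
('top', 354, 189, 0.045) [ 0.6132 -0.1667  0.045 ]
('top', 321, 239, 0.092) [ 0.5165 -0.0973  0.092 ]
('top', 365, 158, 0.03) [ 0.6763 -0.1923  0.03  ]
('top', 323, 180, 0.02) [ 0.6348 -0.1097  0.02  ]
('top', 308, 214, 0.042) [ 0.5662 -0.0777  0.042 ]
('top', 375, 237, 0.042) [ 0.5207 -0.2055  0.042 ]
('top', 325, 143, 0.02) [ 0.7089 -0.1151  0.02  ]
('top', 404, 170, 0.02) [ 0.6537 -0.2715  0.02  ]
('top', 374, 259, 0.02) [ 0.4786 -0.2068  0.02  ]
('top', 294, 231, 0.02) [ 0.535  -0.0513  0.02  ]
('scene', 232, 188, 0.092) [ 0.521  -0.0954  0.092 ]
('scene', 201, 243, 0.045) [ 0.619  -0.1678  0.045 ]
```

View pics/c.png

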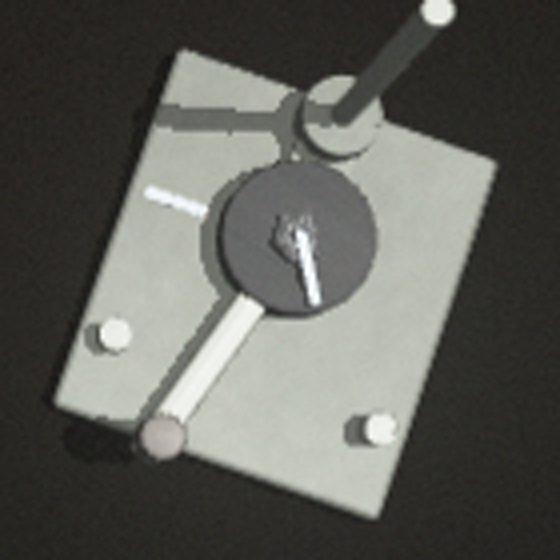

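Request:
{"fn": "servo_tool", "kwargs": {
  "rows": [0.14,0.142,0,0,0,0,1,0.14,0.142,0,0,0,0,1,0.14,0.142,0,0,0,0,1,0.14,0.142,0,0,0,0,1,0.14,0.142,0,0,0,0,1]
}}

```text
t: 0.72
tcp_pos: [0.3257, 0.3479, 0.1948]
ee_rot: [3.082, -0.571, -0.002]
wrist_force: [0.4, -0.1, 0.4]
finger_gap: 0.0869
```

Request:
{"fn": "servo_tool", "kwargs": {
  "rows": [0.14,0.142,0,0,0,0,1,0.14,0.142,0,0,0,0,1,0.14,0.142,0,0,0,0,1,0.14,0.142,0,0,0,0,1,0.14,0.142,0,0,0,0,1]
}}

```text
t: 1.35
tcp_pos: [0.4265, 0.1109, 0.1955]
ee_rot: [3.081, -0.567, -0.003]
wrist_force: [0.6, 0.1, -0.3]
finger_gap: 0.087
```

Request:
{"fn": "servo_tool", "kwargs": {
  "rows": [0.16,0.16,0,0,0,0,1,0.16,0.16,0,0,0,0,1,0.16,0.16,0,0,0,0,1,0.12,0.12,0,0,0,0,1,0,0,0,0,0,0,1]
}}

```text
t: 1.98
tcp_pos: [0.5147, -0.0922, 0.195]
ee_rot: [3.08, -0.574, -0.007]
wrist_force: [-0.3, 1.8, 0.6]
finger_gap: 0.0868
```

```bash
cat >> h.py <<'E'
B=np.array([.616,-.167]);PSI=-.352
def knob(phi): a=np.pi+PSI-phi; return B+.12*np.array([np.cos(a),np.sin(a)])
def plan(phis,z=None):
    """tool-axis shifts (units of .25 m) between successive knob angles, from the measured pose"""
    s=observe();r=R.from_rotvec(s["ee_rot"]);p=s["tcp_pos"]
    print("t",s["t"],"tcp",p.round(4),"F",s["wrist_force"].round(1),"gap",s["finger_gap"].round(4))
    o=p[:2]-B;print("phi now",((np.pi+PSI-np.arctan2(o[1],o[0])+np.pi)%(2*np.pi)-np.pi).round(3),"rad",np.hypot(*o).round(4))
    for f in phis:
        q=np.array([*knob(f),z if z else p[2]]);print(f,q.round(4),(r.inv().apply(q-p)/.25).round(3));p=q
E
python3 -c "
from h import *
plan([.26],.064)"
```

```text
Traceback (most recent call last):
  File "h.py", line 15, in plan
    print("t",s["t"],"tcp",p.round(4),"F",s["wrist_force"].round(1),"gap",s["finger_gap"].round(4))
                                                                          ^^^^^^^^^^^^^^^^^^^^^
AttributeError: 'float' object has no attribute 'round'
```

Request:
{"fn": "servo_tool", "kwargs": {
  "rows": [0.02,0.018,0.15,0,0,0,1,0,0,0.15,0,0,0,1,0,0,0.13,0,0,0,1,0,0,0.09,0,0,0,1,0,0,0,0,0,0,1]
}}

```text
t: 2.6
tcp_pos: [0.5154, -0.0972, 0.0612]
ee_rot: [3.081, -0.573, -0.009]
wrist_force: [-0.1, -0.5, 0.1]
finger_gap: 0.0869
```

```bash
sed -i 's/s\["finger_gap"\].round(4)/s["finger_gap"]/' h.py
python3 -c "
from h import *
plan([.26,.08,-.1,-.25,-.4,-.53],.064)
for n in('scene','top'):cv2.imwrite(f'pics/{n}1.png',grab_frame(n))
a=cv2.imread('pics/scene1.png')[120:320,120:320];b=cv2.imread('pics/top1.png')[130:330,240:440]
cv2.imwrite('pics/d.png',cv2.resize(np.hstack([a,b]),None,fx=2,fy=2))"
```

```text
t 2.6 tcp [ 0.5154 -0.0972  0.0612] F [-0.1 -0.5  0.1] gap 0.08689848509030847
phi now 0.255 rad 0.1224
0.26 [ 0.5178 -0.0981  0.064 ] [ 0.01  -0.    -0.011]
0.08 [ 0.507  -0.1168  0.064 ] [-0.013  0.085  0.001]
-0.1 [ 0.4998 -0.1371  0.064 ] [0.002 0.086 0.001]
-0.25 [ 0.4966 -0.1548  0.064 ] [0.014 0.071 0.001]
-0.4 [ 0.4961 -0.1728  0.064 ] [0.024 0.068 0.   ]
-0.53 [ 0.4979 -0.1882  0.064 ] [0.029 0.055 0.   ]
```

View pics/d.png

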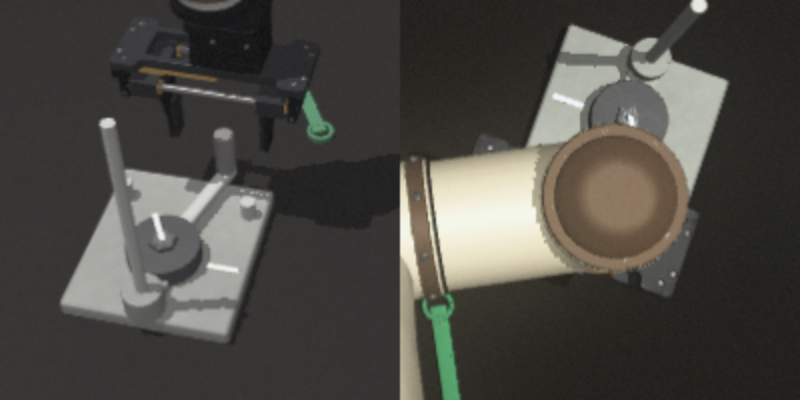

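The knob stands between the open fingers, at about (225,150) in the crop. The gripper is clear of both rods. I close to a loose straddle.

Request:
{"fn": "servo_tool", "kwargs": {
  "rows": [0.01,0,-0.012,0,0,0,0.3,0,0,0,0,0,0,0.3,0,0,0,0,0,0,0.3,0,0,0,0,0,0,0.3],
  "force": 10
}}

```text
t: 3.2
tcp_pos: [0.5223, -0.0977, 0.0702]
ee_rot: [3.084, -0.571, 0.01]
wrist_force: [-0.1, 0.8, -0.0]
finger_gap: 0.0549
```

Request:
{"fn": "servo_tool", "kwargs": {
  "rows": [-0.013,0.085,0,0,0,0,0.3,0.002,0.086,0,0,0,0,0.3,0.014,0.071,0,0,0,0,0.3,0.024,0.068,0,0,0,0,0.3,0.015,0.03,0,0,0,0,0.3]
}}

```text
t: 3.82
tcp_pos: [0.4974, -0.1857, 0.0704]
ee_rot: [3.084, -0.573, 0.006]
wrist_force: [-0.3, 0.5, -0.9]
finger_gap: 0.0264
```

```bash
python3 -c "
from h import *
plan([-.5,-.58],.064)"
```

```text
t 3.825 tcp [ 0.4974 -0.1857  0.0704] F [-0.3  0.5 -0.9] gap 0.026427668328611018
phi now -0.509 rad 0.1201
-0.5 [ 0.4973 -0.1847  0.064 ] [-0.002 -0.004  0.026]
-0.58 [ 0.4991 -0.1941  0.064 ] [0.02  0.033 0.   ]
```

Request:
{"fn": "servo_tool", "kwargs": {
  "rows": [0.012,0.022,0.02,0,0,0,0.28,0.01,0.018,0,0,0,0,0.28,0,0,0,0,0,0,0.28]
}}

```text
t: 4.2
tcp_pos: [0.4983, -0.1982, 0.0648]
ee_rot: [3.084, -0.574, 0.005]
wrist_force: [0.1, 0.4, -0.2]
finger_gap: 0.0243
```

```bash
python3 -c "
from h import *
plan([-.5,-.3,-.1,.1,.3,.45,.55,.6],.064)"
```

```text
t 4.2 tcp [ 0.4983 -0.1982  0.0648] F [ 0.1  0.4 -0.2] gap 0.024315674009365868
phi now -0.612 rad 0.1217
-0.5 [ 0.4973 -0.1847  0.064 ] [-0.023 -0.049  0.003]
-0.3 [ 0.4962 -0.1608  0.064 ] [-0.039 -0.088 -0.001]
-0.1 [ 0.4998 -0.1371  0.064 ] [-0.021 -0.094 -0.   ]
0.1 [ 0.5081 -0.1146  0.064 ] [-0.002 -0.096 -0.   ]
0.3 [ 0.5206 -0.0942  0.064 ] [ 0.018 -0.094 -0.   ]
0.45 [ 0.5326 -0.0808  0.064 ] [ 0.025 -0.067 -0.   ]
0.55 [ 0.5416 -0.0729  0.064 ] [ 0.022 -0.042 -0.   ]
0.6 [ 0.5464 -0.0693  0.064 ] [ 0.013 -0.02  -0.   ]
```

Request:
{"fn": "servo_tool", "kwargs": {
  "rows": [-0.023,-0.049,0,0,0,0,0.28,-0.039,-0.088,0,0,0,0,0.28,-0.021,-0.094,0,0,0,0,0.28,-0.002,-0.096,0,0,0,0,0.28,0.018,-0.094,0,0,0,0,0.28]
}}

```text
t: 4.82
tcp_pos: [0.5191, -0.0894, 0.0647]
ee_rot: [3.081, -0.571, 0.002]
wrist_force: [-7.8, -19.0, 3.4]
finger_gap: 0.0237
```

```bash
python3 -c "
from h import *
plan([.4,.5,.56,.6],.064)"
```

```text
t 4.825 tcp [ 0.5191 -0.0894  0.0647] F [ -7.8 -19.    3.4] gap 0.023675957759747963
phi now 0.323 rad 0.1241
0.4 [ 0.5284 -0.085   0.064 ] [ 0.028 -0.03   0.002]
0.5 [ 0.537  -0.0767  0.064 ] [ 0.02  -0.044 -0.   ]
0.56 [ 0.5425 -0.0721  0.064 ] [ 0.014 -0.025 -0.   ]
0.6 [ 0.5464 -0.0693  0.064 ] [ 0.01  -0.016 -0.   ]
```

Request:
{"fn": "servo_tool", "kwargs": {
  "rows": [0.025,-0.025,0,0,0,0,0.28,0.02,-0.035,0,0,0,0,0.28,0.015,-0.025,0,0,0,0,0.28,0.008,-0.012,0,0,0,0,0.28]
}}

```text
t: 5.32
tcp_pos: [0.5142, -0.0809, 0.0615]
ee_rot: [3.05, -0.563, -0.092]
wrist_force: [-2.0, -0.5, -1.0]
finger_gap: 0.0236
```

```bash
python3 -c "
from h import *
plan([.6,.3,.1,-.1,-.3,-.45,-.55,-.6],.064)"
```

```text
t 5.325 tcp [ 0.5142 -0.0809  0.0615] F [-2.  -0.5 -1. ] gap 0.0236193967416233
phi now 0.35 rad 0.1333
0.6 [ 0.5464 -0.0693  0.064 ] [ 0.103 -0.089 -0.02 ]
0.3 [ 0.5206 -0.0942  0.064 ] [-0.06  0.13  0.01]
0.1 [ 0.5081 -0.1146  0.064 ] [-0.018  0.094  0.006]
-0.1 [ 0.4998 -0.1371  0.064 ] [0.001 0.096 0.005]
-0.3 [ 0.4962 -0.1608  0.064 ] [0.02  0.094 0.004]
-0.45 [ 0.4966 -0.1787  0.064 ] [0.027 0.067 0.002]
-0.55 [ 0.4983 -0.1906  0.064 ] [0.024 0.042 0.001]
-0.6 [ 0.4997 -0.1965  0.064 ] [0.013 0.02  0.   ]
```

```bash
python3 -c "
from h import *
s=observe();print(s)
for n in('scene','top'):cv2.imwrite(f'pics/{n}2.png',grab_frame(n))
a=cv2.imread('pics/scene2.png')[60:320,120:380];b=cv2.imread('pics/top2.png')[100:360,180:440]
cv2.imwrite('pics/e.png',cv2.resize(np.hstack([a,b]),None,fx=1.5,fy=1.5))"
```

```text
{'t': 5.325, 'joint_positions': array([ 0.1668883 ,  0.38653485, -0.3892985 ,  0.02160613, -0.86422434,
        1.02434315]), 'qvel': array([ 0.02540795,  0.02218119,  0.01768232,  0.01377293, -0.0693244 ,
       -0.03278193]), 'tau': array([-3.86933202e-02, -3.48790956e+01,  1.53618497e+01,  3.39507222e+00,
        4.07302994e-01,  3.94721370e-03]), 'tcp_pos': array([ 0.51423788, -0.08089102,  0.06146707]), 'ee_rot': array([ 3.04962227, -0.5627678 , -0.09203849]), 'wrist_force': array([-2.02025174, -0.47195785, -0.95527771]), 'torque': array([-0.03427948,  0.35826512,  0.03224617]), 'finger_gap': 0.0236193967416233}
```

View pics/e.png

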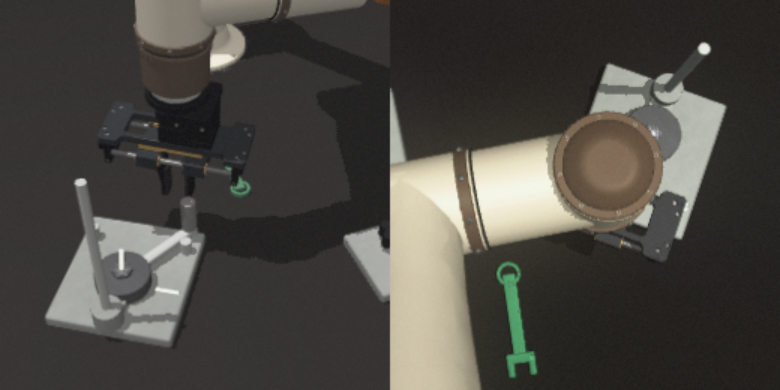

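The knob has slipped out towards +x. Its top is now at scene pixel (245,195), close to the +y post, and the pointer has turned. I'll raise the tool, level it, and grip again with the tool turning along with the lever.

Request:
{"fn": "servo_tool", "kwargs": {
  "rows": [-0.02,0,-0.1,0,0,0,0.28,0,0,-0.12,0,0,0,1,0,0,0,0,0,0,1]
}}

```text
t: 5.8
tcp_pos: [0.5163, -0.074, 0.1183]
ee_rot: [3.054, -0.557, -0.082]
wrist_force: [-0.2, -0.1, -0.2]
finger_gap: 0.0373
```

```bash
cat >> h.py <<'E'
def gplan(phis,z=.064,c=0,rad=.12):
    """shifts and turns (move units) with the tool turning with the lever"""
    s=observe();r=R.from_rotvec(s["ee_rot"]);p=s["tcp_pos"];o=p[:2]-B
    print("t",s["t"],"tcp",p.round(4),"F",s["wrist_force"].round(1),"gap",round(s["finger_gap"],4),
     "phi",((np.pi+PSI-np.arctan2(o[1],o[0])+np.pi)%(2*np.pi)-np.pi).round(3),"rad",np.hypot(*o).round(4),"yaw",r.as_matrix()[:2,0].round(2),"tilt",np.degrees(np.arccos(-r.as_matrix()[2,2])).round(1),"j6",s["joint_positions"][5].round(2))
    for f in phis:
        q=np.array([*(B+(knob(f)-B)*rad/.12),z]);n=R.from_euler("z",PSI-f)*R.from_euler("x",np.pi)
        print(f,", ".join(map(str,[*(r.inv().apply(q-p)/.25).round(3),*((r.inv()*n).as_rotvec()/(2*np.pi)).round(3)])));p,r=q,n
E
python3 -c "
from h import *
k=pt('scene',245,195,.092);o=k[:2]-B
print(k,'phi',np.pi+PSI-np.arctan2(o[1],o[0]),np.hypot(*o))
im=grab_frame('scene');cv2.imwrite('pics/f.png',cv2.resize(im[160:310,150:300],None,fx=4,fy=4,interpolation=cv2.INTER_CUBIC))
gplan([.5],.12)"
```

```text
[ 0.54538049 -0.07115871  0.092     ] phi 0.5837722521227686 0.11904901459679687
t 5.85 tcp [ 0.5148 -0.0741  0.1168] F [ 0.   0.1 -0.7] gap 0.0411 phi 0.391 rad 0.1374 yaw [ 0.93 -0.35] tilt 3.9 j6 1.02
0.5 0.086, -0.021, -0.018, 0.009, 0.006, 0.078
```

View pics/f.png

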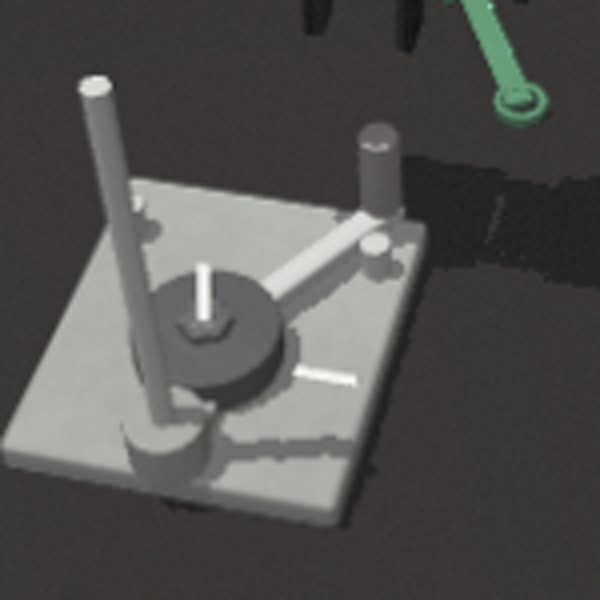

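The lever is at the +y post (φ 0.58). The pointer runs from scene pixel (201.2,240) to (200.8,226.5). Next I compute the bolt angle.

```bash
cat >> h.py <<'E'
def bolt(n,a,b,z=.05):
    d=(pt(n,*b,z)-pt(n,*a,z));w=np.arctan2(d[1],d[0]);print("bolt",(2.6-((w-(PSI+np.pi/2))%(2*np.pi))).round(2),"len",np.hypot(*d[:2]).round(3))
E
python3 -c "
from h import *
bolt('scene',(201.2,240),(200.8,226.5));bolt('scene',(201,242),(197,228));bolt('top',(354.5,188.5),(359,206))
gplan([.58],.12)"
```

```text
bolt 0.7 len 0.036
bolt 0.51 len 0.038
bolt 0.45 len 0.035
t 5.85 tcp [ 0.5148 -0.0741  0.1168] F [ 0.   0.1 -0.7] gap 0.0411 phi 0.391 rad 0.1374 yaw [ 0.93 -0.35] tilt 3.9 j6 1.02
0.58 0.105, -0.054, -0.02, 0.009, 0.005, 0.091
```

Request:
{"fn": "servo_tool", "kwargs": {
  "rows": [0,0,0,0.009,0.005,0.028,1,0,0,0,0,0,0.028,1,0,0,0,0,0,0.028,1,0,0,0,0,0,0.007,1,0,0,0,0,0,0,1]
}}

```text
t: 6.48
tcp_pos: [0.5138, -0.0712, 0.1123]
ee_rot: [-2.787, 1.434, 0.025]
wrist_force: [0.3, -0.1, -0.4]
finger_gap: 0.0851
```

```bash
python3 -c "
from h import *
gplan([.58],.12);gplan([.58],.062)"
```

```text
t 6.475 tcp [ 0.5138 -0.0712  0.1123] F [ 0.3 -0.1 -0.4] gap 0.0851 phi 0.401 rad 0.14 yaw [ 0.58 -0.81] tilt 1.0 j6 0.47
0.58 0.069, -0.101, -0.032, 0.0, 0.003, -0.003
t 6.475 tcp [ 0.5138 -0.0712  0.1123] F [ 0.3 -0.1 -0.4] gap 0.0851 phi 0.401 rad 0.14 yaw [ 0.58 -0.81] tilt 1.0 j6 0.47
0.58 0.073, -0.101, 0.2, 0.0, 0.003, -0.003
```

Request:
{"fn": "servo_tool", "kwargs": {
  "rows": [0.07,-0.1,-0.01,0,0.002,-0.003,1,0,0,0,0,0,0,1,0,0,0.1,0,0,0,1,0,0,0.1,0,0,0,1,0,0,0,0,0,0,1]
}}

```text
t: 7.1
tcp_pos: [0.5425, -0.0695, 0.061]
ee_rot: [-2.809, 1.405, 0.012]
wrist_force: [1.4, -0.1, -0.1]
finger_gap: 0.0868
```

```bash
python3 -c "
from h import *
gplan([.58],.062)"
```

```text
t 7.1 tcp [ 0.5425 -0.0695  0.061 ] F [ 1.4 -0.1 -0.1] gap 0.0868 phi 0.573 rad 0.1221 yaw [ 0.6 -0.8] tilt 0.4 j6 0.48
0.58 0.008, -0.004, -0.004, 0.0, 0.001, 0.001
```

Request:
{"fn": "servo_tool", "kwargs": {
  "rows": [0.008,-0.004,-0.004,0,0,0,0,0,0,0,0,0,0,0,0,0,0,0,0,0,0,0,0,0,0,0,0,0,0,0,0,0,0,0,0],
  "force": 15
}}

```text
t: 7.72
tcp_pos: [0.5462, -0.0704, 0.0653]
ee_rot: [-2.807, 1.402, 0.005]
wrist_force: [0.3, 0.0, -0.4]
finger_gap: 0.0452
```

Request:
{"fn": "servo_tool", "kwargs": {
  "rows": [0,0,0,0,0,0,0,0,0,0,0,0,0,0,0,0,0,0,0,0,0,0,0,0,0,0,0,0,0,0,0,0,0,0,0]
}}

```text
t: 8.35
tcp_pos: [0.5448, -0.0711, 0.0653]
ee_rot: [-2.809, 1.403, 0.008]
wrist_force: [-2.0, -0.8, 1.0]
finger_gap: 0.02
```

```bash
python3 -c "
from h import *
gplan([.57,.4,.25,.1,-.05,-.2,-.35,-.5])"
```

```text
t 8.35 tcp [ 0.5448 -0.0711  0.0653] F [-2.  -0.8  1. ] gap 0.02 phi 0.58 rad 0.1194 yaw [ 0.6 -0.8] tilt 0.3 j6 0.49
0.57 -0.002, 0.005, 0.005, 0.0, 0.001, -0.001
0.4 0.007, 0.081, 0.0, -0.0, 0.0, -0.027
0.25 0.005, 0.072, 0.0, 0.0, 0.0, -0.024
0.1 0.005, 0.072, 0.0, -0.0, 0.0, -0.024
-0.05 0.005, 0.072, 0.0, 0.0, 0.0, -0.024
-0.2 0.005, 0.072, 0.0, 0.0, 0.0, -0.024
-0.35 0.005, 0.072, 0.0, 0.0, 0.0, -0.024
-0.5 0.005, 0.072, 0.0, 0.0, 0.0, -0.024
```

Request:
{"fn": "servo_tool", "kwargs": {
  "rows": [0.005,0.072,0,0,0,-0.024,0,0.005,0.072,0,0,0,-0.024,0,0.005,0.072,0,0,0,-0.024,0,0.005,0.072,0,0,0,-0.024,0,0.005,0.072,0,0,0,-0.024,0]
}}

```text
t: 8.98
tcp_pos: [0.4987, -0.145, 0.0653]
ee_rot: [-3.126, 0.231, 0.004]
wrist_force: [-1.1, 0.1, 0.3]
finger_gap: 0.0201
```

```bash
python3 -c "
from h import *
gplan([-.2,-.35,-.5,-.57])"
```

```text
t 8.975 tcp [ 0.4987 -0.145   0.0653] F [-1.1  0.1  0.3] gap 0.0201 phi -0.166 rad 0.1193 yaw [ 0.99 -0.15] tilt 0.4 j6 1.41
-0.2 -0.003, 0.016, 0.005, -0.001, 0.0, 0.001
-0.35 0.005, 0.072, 0.0, 0.0, 0.0, -0.024
-0.5 0.005, 0.072, 0.0, 0.0, 0.0, -0.024
-0.57 0.001, 0.034, 0.0, -0.0, 0.0, -0.011
```

Gripped and tracking perfectly. I continue to the CCW end.

Request:
{"fn": "servo_tool", "kwargs": {
  "rows": [0.004,0.072,0.002,0,0,-0.018,0,0.005,0.072,0,0,0,-0.024,0,0.003,0.04,0,0,0,-0.014,0,0,0.01,0,0,0,-0.003,0]
}}

```text
t: 9.48
tcp_pos: [0.4998, -0.1928, 0.0652]
ee_rot: [-3.109, -0.366, 0.001]
wrist_force: [-2.1, 12.7, 6.2]
finger_gap: 0.0202
```

```bash
python3 -c "
from h import *
gplan([-.5,-.35])"
```

```text
t 9.475 tcp [ 0.4998 -0.1928  0.0652] F [-2.1 12.7  6.2] gap 0.0202 phi -0.57 rad 0.119 yaw [0.97 0.23] tilt 0.6 j6 1.89
-0.5 -0.002, -0.034, 0.005, -0.002, -0.0, 0.014
-0.35 0.005, -0.072, -0.0, 0.0, -0.0, 0.024
```

Request:
{"fn": "servo_tool", "kwargs": {
  "rows": [0.004,-0.06,0,0,0,0.02,0,0.004,-0.063,0,0,0,0.021,0,0.004,-0.063,0,0,0,0.021,0,0.004,-0.063,0,0,0,0.021,0,0.004,-0.063,0,0,0,0.021,0]
}}

```text
t: 10.1
tcp_pos: [0.508, -0.1159, 0.0653]
ee_rot: [-3.056, 0.692, 0.004]
wrist_force: [0.4, -2.9, -1.2]
finger_gap: 0.0201
```

```bash
python3 -c "
from h import *
gplan([.15,.28,.41,.54,.58])"
```

```text
t 10.1 tcp [ 0.508  -0.1159  0.0653] F [ 0.4 -2.9 -1.2] gap 0.0201 phi 0.09 rad 0.1195 yaw [ 0.9  -0.43] tilt 0.5 j6 1.05
0.15 -0.001, -0.029, 0.006, -0.001, 0.001, 0.009
0.28 0.004, -0.062, -0.0, -0.0, -0.0, 0.021
0.41 0.004, -0.062, -0.0, -0.0, -0.0, 0.021
0.54 0.004, -0.062, -0.0, 0.0, -0.0, 0.021
0.58 0.0, -0.019, -0.0, -0.0, -0.0, 0.006
```

Request:
{"fn": "servo_tool", "kwargs": {
  "rows": [0.003,-0.062,0,0,0,0.02,0,0.004,-0.062,0,0,0,0.02,0,0.004,-0.062,0,0,0,0.021,0,0.003,-0.04,0,0,0,0.014,0,0,-0.012,0,0,0,0.004,0]
}}

```text
t: 10.72
tcp_pos: [0.5449, -0.0709, 0.0652]
ee_rot: [2.787, -1.448, -0.01]
wrist_force: [-4.8, -8.0, 4.7]
finger_gap: 0.0204
```

```bash
python3 -c "
from h import *
gplan([.58,.43])"
```

```text
t 10.725 tcp [ 0.5449 -0.0709  0.0652] F [-4.8 -8.   4.7] gap 0.0204 phi 0.581 rad 0.1196 yaw [ 0.57 -0.82] tilt 0.4 j6 0.45
0.58 -0.002, 0.001, 0.005, 0.001, 0.001, -0.004
0.43 0.005, 0.072, 0.0, 0.0, 0.0, -0.024
```

Request:
{"fn": "servo_tool", "kwargs": {
  "rows": [0.005,0.072,0,0,0,-0.027,0,0.005,0.072,0,0,0,-0.024,0,0.005,0.072,0,0,0,-0.024,0,0.005,0.072,0,0,0,-0.024,0,0.005,0.072,0,0,0,-0.024,0]
}}

```text
t: 11.35
tcp_pos: [0.499, -0.1441, 0.0653]
ee_rot: [-3.126, 0.249, -0.0]
wrist_force: [-0.5, 0.3, 0.5]
finger_gap: 0.0207
```

Request:
{"fn": "servo_tool", "kwargs": {
  "rows": [0.004,0.072,0.002,0,0,-0.019,0,0.005,0.072,0,0,0,-0.024,0,0.003,0.04,0,0,0,-0.014,0,0,0.01,0,0,0,-0.003,0]
}}

```text
t: 11.85
tcp_pos: [0.4999, -0.1927, 0.0652]
ee_rot: [-3.113, -0.359, -0.007]
wrist_force: [-3.6, 7.9, 4.7]
finger_gap: 0.0209
```

```bash
python3 -c "
from h import *
gplan([-.5,-.35])
im=grab_frame('scene');cv2.imwrite('pics/g.png',cv2.resize(im[160:310,150:300],None,fx=4,fy=4,interpolation=cv2.INTER_CUBIC))"
```

```text
t 11.85 tcp [ 0.4999 -0.1927  0.0652] F [-3.6  7.9  4.7] gap 0.0209 phi -0.57 rad 0.1189 yaw [0.97 0.23] tilt 0.5 j6 1.88
-0.5 -0.003, -0.033, 0.005, -0.001, -0.001, 0.013
-0.35 0.005, -0.072, -0.0, 0.0, -0.0, 0.024
```

View pics/g.png

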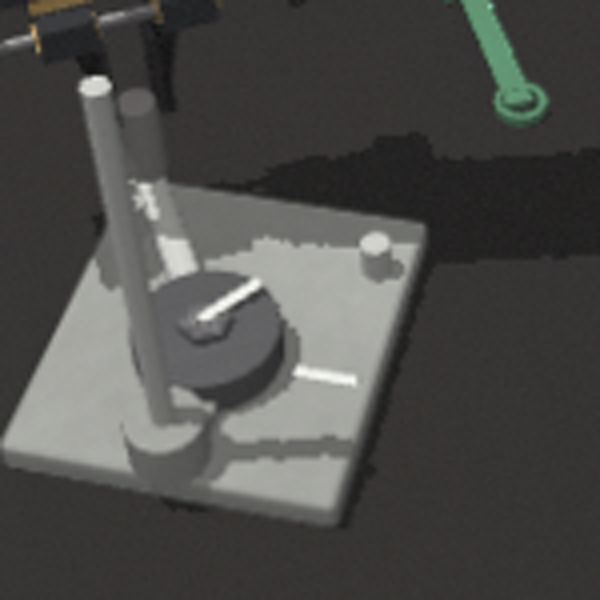

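The pointer now runs from crop (202,320) to (262,284), roughly 0.8 rad short of the line. Now the next CW stroke, slower near the end.

Request:
{"fn": "servo_tool", "kwargs": {
  "rows": [0.004,-0.06,0,0,0,0.02,0,0.004,-0.063,0,0,0,0.021,0,0.004,-0.063,0,0,0,0.021,0,0.004,-0.063,0,0,0,0.021,0,0.003,-0.04,0,0,0,0.014,0]
}}

```text
t: 12.52
tcp_pos: [0.5062, -0.1205, 0.0653]
ee_rot: [-3.071, 0.628, -0.007]
wrist_force: [-1.2, -2.1, -0.2]
finger_gap: 0.0202
```

```bash
python3 -c "
from h import *
bolt('scene',(200.5,240),(215.5,231))
gplan([.1,.2,.3])"
```

```text
bolt 1.69 len 0.036
t 12.525 tcp [ 0.5062 -0.1205  0.0653] F [-1.2 -2.1 -0.2] gap 0.0202 phi 0.048 rad 0.1193 yaw [ 0.92 -0.39] tilt 0.5 j6 1.1
0.1 -0.002, -0.025, 0.005, -0.001, -0.0, 0.008
0.2 0.002, -0.048, -0.0, -0.0, -0.0, 0.016
0.3 0.002, -0.048, -0.0, 0.0, -0.0, 0.016
```

Request:
{"fn": "servo_tool", "kwargs": {
  "rows": [0.002,-0.048,0,0,0,0.016,0,0.002,-0.048,0,0,0,0.016,0,0.001,-0.024,0,0,0,0.008,0,0.001,-0.024,0,0,0,0.008,0]
}}

```text
t: 13.02
tcp_pos: [0.5254, -0.0893, 0.0653]
ee_rot: [-2.938, 1.099, -0.007]
wrist_force: [-1.3, -3.3, 1.0]
finger_gap: 0.0202
```

Request:
{"fn": "servo_tool", "kwargs": {
  "rows": [0.001,-0.024,0,0,0,0.008,0,0.001,-0.024,0,0,0,0.008,0]
}}

```text
t: 13.28
tcp_pos: [0.5336, -0.0807, 0.0653]
ee_rot: [-2.878, 1.251, -0.007]
wrist_force: [-1.1, -1.9, 1.1]
finger_gap: 0.0206
```

```bash
python3 -c "
from h import *
gplan([.5,.58])"
```

```text
t 13.275 tcp [ 0.5336 -0.0807  0.0653] F [-1.1 -1.9  1.1] gap 0.0206 phi 0.456 rad 0.1193 yaw [ 0.68 -0.73] tilt 0.3 j6 0.6
0.5 -0.003, -0.021, 0.005, -0.001, -0.0, 0.005
0.58 0.002, -0.038, -0.0, 0.0, -0.0, 0.013
```

Request:
{"fn": "servo_tool", "kwargs": {
  "rows": [0,-0.022,0,0,0,0.006,0,0.001,-0.02,0,0,0,0.007,0,0.001,-0.018,0,0,0,0.006,0]
}}

```text
t: 13.65
tcp_pos: [0.5447, -0.0714, 0.0653]
ee_rot: [-2.797, 1.428, -0.006]
wrist_force: [-1.0, -2.5, 1.0]
finger_gap: 0.0207
```

```bash
python3 -c "
from h import *
gplan([.58])
im=grab_frame('scene');cv2.imwrite('pics/i.png',cv2.resize(im[160:310,150:300],None,fx=4,fy=4,interpolation=cv2.INTER_CUBIC))"
```

```text
t 13.65 tcp [ 0.5447 -0.0714  0.0653] F [-1.  -2.5  1. ] gap 0.0207 phi 0.578 rad 0.1192 yaw [ 0.59 -0.81] tilt 0.2 j6 0.46
0.58 -0.003, -0.001, 0.005, -0.0, -0.001, -0.002
```

View pics/i.png

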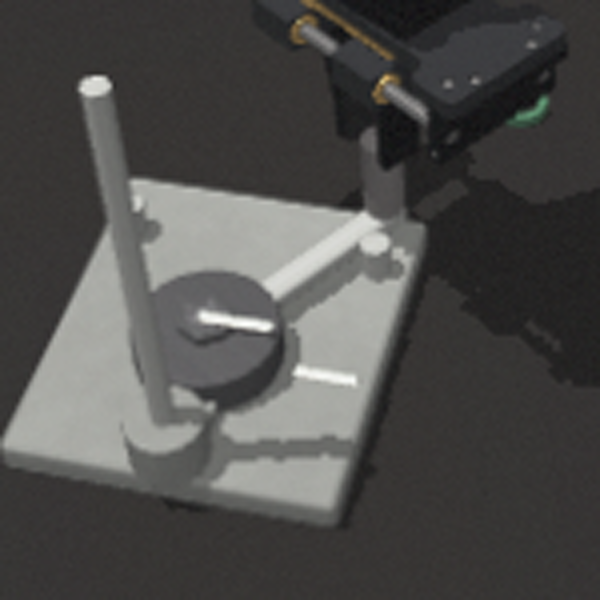

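The pointer, (202,317) to (272,326), is almost parallel to the line, (295,371) to (356,380). I haven't felt the stop yet, so I'll do a short extra stroke to seat the bolt.

Request:
{"fn": "servo_tool", "kwargs": {
  "rows": [0.003,0.07,0,0,0,-0.024,0,0.005,0.072,0,0,0,-0.024,0,0.005,0.072,0,0,0,-0.024,0,0.003,0.036,0,0,0,-0.012,0,0,0,0,0,0,0,0]
}}

```text
t: 14.32
tcp_pos: [0.5076, -0.1176, 0.0653]
ee_rot: [-3.075, 0.625, -0.017]
wrist_force: [-0.1, -1.0, -0.0]
finger_gap: 0.0205
```

```bash
python3 -c "
from h import *
bolt('scene',(200.5,239.25),(218,241.5));bolt('scene',(223.75,252.75),(239,255),.02)
gplan([.1])"
```

```text
bolt 2.56 len 0.035
bolt 2.58 len 0.031
t 14.325 tcp [ 0.5076 -0.1176  0.0653] F [-0.1 -1.  -0. ] gap 0.0205 phi 0.076 rad 0.1191 yaw [ 0.92 -0.39] tilt 0.7 j6 1.09
0.1 -0.003, -0.012, 0.005, -0.001, -0.002, 0.008
```

Request:
{"fn": "servo_tool", "kwargs": {
  "rows": [0.001,-0.024,0,0,0,0.008,0,0.001,-0.024,0,0,0,0.008,0,0.001,-0.024,0,0,0,0.008,0,0.001,-0.024,0,0,0,0.008,0]
}}

```text
t: 14.82
tcp_pos: [0.5204, -0.0958, 0.0653]
ee_rot: [-2.99, 0.95, -0.019]
wrist_force: [-1.3, -4.6, -0.0]
finger_gap: 0.0202
```

Request:
{"fn": "servo_tool", "kwargs": {
  "rows": [0.001,-0.024,0,0,0,0.008,0,0.001,-0.024,0,0,0,0.008,0]
}}

```text
t: 15.08
tcp_pos: [0.526, -0.0886, 0.0652]
ee_rot: [2.938, -1.106, 0.012]
wrist_force: [-3.2, -9.8, 2.7]
finger_gap: 0.0206
```

The force rises to 10 N well before the post, so the bolt is on its stop. I let go and lift.

Request:
{"fn": "servo_tool", "kwargs": {
  "rows": [0,0.004,0,0,0,0,1,0,0,0,0,0,0,1,0,0,0,0,0,0,1,0,0,0,0,0,0,1,0,0,0,0,0,0,1]
}}

```text
t: 15.7
tcp_pos: [0.5274, -0.0876, 0.0652]
ee_rot: [-2.939, 1.107, -0.018]
wrist_force: [0.3, 0.7, 0.6]
finger_gap: 0.0625
```

Request:
{"fn": "servo_tool", "kwargs": {
  "rows": [0,0,-0.1,0,0,0,1,0,0,-0.15,0,0,0,1,0,0,-0.15,0,0,0,1,-0.1,0,0,0,0,0,1,-0.1,0,0,0,0,0,1]
}}

```text
t: 16.32
tcp_pos: [0.4889, -0.054, 0.1674]
ee_rot: [-2.938, 1.111, -0.017]
wrist_force: [-0.2, -0.0, -0.7]
finger_gap: 0.0868
```

Request:
{"fn": "servo_tool", "kwargs": {
  "rows": [-0.1,0,0,0,0,0,1,0,0,0,0,0,0,1,0,0,0,0,0,0,1]
}}

```text
t: 16.7
tcp_pos: [0.4695, -0.0365, 0.1681]
ee_rot: [-2.937, 1.108, -0.021]
wrist_force: [0.4, 0.3, 0.9]
finger_gap: 0.087
```

```bash
python3 -c "
from h import *
gplan([])
im=grab_frame('scene');cv2.imwrite('pics/j.png',cv2.resize(np.hstack([im[130:310,150:300],im[130:310,330:450]]),None,fx=2.9,fy=2.9,interpolation=cv2.INTER_CUBIC))"
```

```text
t 16.7 tcp [ 0.4695 -0.0365  0.1681] F [0.4 0.3 0.9] gap 0.087 phi 0.376 rad 0.1962 yaw [ 0.75 -0.66] tilt 0.8 j6 0.57
```

View pics/j.png

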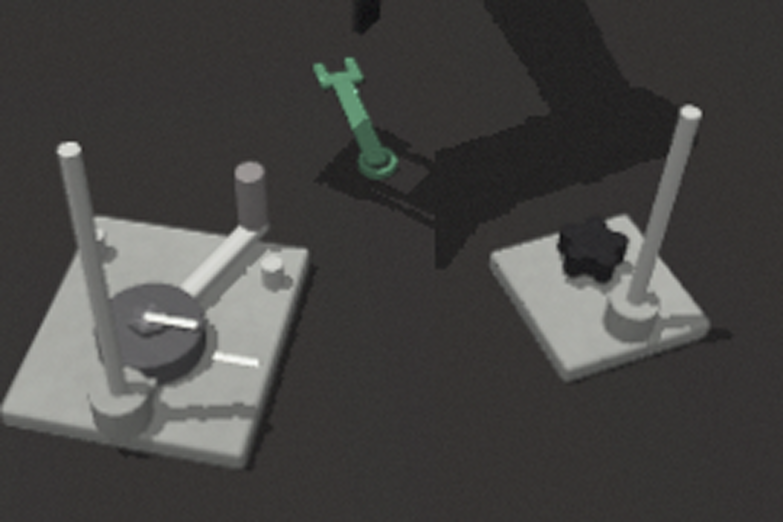

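The pointer, (147,318) to (197,325), is parallel to the line, (213,356) to (258,363). The gripper is clear of the lever, and the star knob looks untouched. I hand in.

```bash
python3 -c "
from station import *
print(hand_in())"
```

```text
the job is handed in; nothing more can be done
None
```

The clamp bolt is home: in the last picture its pointer lies parallel to the white line on the foot. I then let go of the lever and handed the job in at about 16.8 s; no verdict is reported.

- **First attempt:** straddling the knob loosely with the jaws failed. The knob slipped out, the tool tilted about 4°, and the wrist force reached about 21 N. The bolt moved only from about 0.45 to 0.70 rad.
- **What worked:** I gripped the knob at 15 N and turned the tool with the lever. Two full back-and-forth swings brought the bolt to about 1.69 and then 2.56 rad, measured from the pictures. The white line measured 2.58 the same way (2.6 by definition).
- **Seating the bolt:** on a short third swing the force rose to about 10 N at a lever angle of about 0.37 rad, well before the post at 0.58. I took this as the solid stop.
- **Final checks:** I did not measure the bolt angle again after the third swing. The jaws were fully open, the tool was raised and drawn back, and the wrist force was about 1 N or less. The star knob looked untouched, and the arm never went near it after the first approach.

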